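# Re-rack the topping jars in reverse order

## Task

The four topping jars have been refilled: move them all from the grey filling rack into the empty green line rack, one upright in each bay, in reverse order - the jar nearest the robot in the grey rack goes into the farthest bay of the green rack, the second nearest into the second farthest, and so on. Set each one down gently on the bay floor without tipping any, and leave the measuring cup, the tray of toast and the steel bowl where they are.

Things in the scene. Friction and masses are not known exactly. Their poses are not given: they have to be found in the camera images.
- jar_red_mid (a point): Closed white round topping jar with a red lid and a red band: 50 mm diameter, 90 mm tall, 0.17 to 0.35 kg, upright, loose. This point is its centre, half-way up (45 mm above its underside); z is its axis. At the start it stands on the red bay mat in the grey rack; gaps between neighbouring jars are 19 mm or more. It stands freely in a bay with 10 mm to spare all round.
- jar_yellow_mid (a point): Closed white round topping jar with a yellow lid and a yellow band: 50 mm diameter, 90 mm tall, 0.17 to 0.35 kg, upright, loose. This point is its centre, half-way up (45 mm above its underside); z is its axis. At the start it stands on the yellow bay mat in the grey rack; gaps between neighbouring jars are 19 mm or more. It stands freely in a bay with 10 mm to spare all round.
- jar_blue_mid (a point): Closed white round topping jar with a blue lid and a blue band: 50 mm diameter, 90 mm tall, 0.17 to 0.35 kg, upright, loose. This point is its centre, half-way up (45 mm above its underside); z is its axis. At the start it stands on the blue bay mat in the grey rack; gaps between neighbouring jars are 19 mm or more. It stands freely in a bay with 10 mm to spare all round.
- jar_black_mid (a point): Closed white round topping jar with a black lid and a black band: 50 mm diameter, 90 mm tall, 0.17 to 0.35 kg, upright, loose. This point is its centre, half-way up (45 mm above its underside); z is its axis. At the start it stands on the black bay mat in the grey rack; gaps between neighbouring jars are 19 mm or more. It stands freely in a bay with 10 mm to spare all round.
- bay_red: Red mat, 68 mm square and 3 mm thick, on the floor of the bay of the grey rack where the red-lidded jar starts, with a red tab over the rack's side wall (rack's +y side). Fixed, so it shows the starting order even when the jars are gone. Origin: centre of its underside (6 mm above the table); axes as the grey rack's.
- bay_yellow: Yellow mat, 68 mm square and 3 mm thick, on the floor of the bay of the grey rack where the yellow-lidded jar starts, with a yellow tab over the rack's side wall (rack's +y side). Fixed, so it shows the starting order even when the jars are gone. Origin: centre of its underside (6 mm above the table); axes as the grey rack's.
- bay_blue: Blue mat, 68 mm square and 3 mm thick, on the floor of the bay of the grey rack where the blue-lidded jar starts, with a blue tab over the rack's side wall (rack's +y side). Fixed, so it shows the starting order even when the jars are gone. Origin: centre of its underside (6 mm above the table); axes as the grey rack's.
- bay_black: Black mat, 68 mm square and 3 mm thick, on the floor of the bay of the grey rack where the black-lidded jar starts, with a black tab over the rack's side wall (rack's +y side). Fixed, so it shows the starting order even when the jars are gone. Origin: centre of its underside (6 mm above the table); axes as the grey rack's.
- fill_rack: Grey plastic filling rack, full at the start, with coloured mats. 310 mm long (own x), 82 wide (y), walls 6 thick, 22 high. Four bays 70 mm square inside in a row, centres at x = -114, -38, 38, 114 mm, y = 0; bay floor 6 mm above the table. Origin: centre of the underside; x points along the row, away from the robot within 15 degrees: -114 is the bay nearest the robot. On the robot's left or right.
- line_rack: Green plastic line rack, empty at the start, without mats. 310 mm long (own x), 82 wide (y), walls 6 thick, 22 high. Four bays 70 mm square inside in a row, centres at x = -114, -38, 38, 114 mm, y = 0; bay floor 6 mm above the table. Origin: centre of the underside; x points along the row, away from the robot within 15 degrees: -114 is the bay nearest the robot. On the robot's left or right.
- cup: Bystander, not to be moved: steel measuring cup, 68 mm across, 55 mm tall, beyond the far ends of the racks. Origin: centre of its underside.
- tray: Bystander, not to be moved: white tray with two slices of toast, 210 x 150 x 40 mm, on the table at the robot's left, outside the racks. Origin: centre of its underside.
- bowl: Bystander, not to be moved: steel bowl, 120 mm across, 50 mm tall, on the table at the robot's right, outside the racks. Origin: centre of its underside.
Not all that is in view belongs to the job. Leave any pink or purple look-alike of the part that bears jar_yellow_mid alone.

How it is judged (in metres and radians):
At the end, for the whole second after the job is handed in: Every jar stands upright (within 0.1 rad) and at rest on the floor of a bay of the green rack, its centre within 14 mm of the bay's centre along and across the rack and 44 to 57 mm above the rack's underside, in the reverse of the order of the coloured mats in the grey rack (((x of bay_red in the frame of fill_rack between -0.134 and -0.094 m and x of jar_red_mid in the frame of line_rack between 0.1 and 0.128 m) or (x of bay_red in the frame of fill_rack between -0.058 and -0.018 m and x of jar_red_mid in the frame of line_rack between 0.024 and 0.052 m) or (x of bay_red in the frame of fill_rack between 0.018 and 0.058 m and x of jar_red_mid in the frame of line_rack between -0.052 and -0.024 m) or (x of bay_red in the frame of fill_rack between 0.094 and 0.134 m and x of jar_red_mid in the frame of line_rack between -0.128 and -0.1 m)) and y of jar_red_mid in the frame of line_rack between -0.014 and 0.014 m and z of jar_red_mid in the frame of line_rack between 0.044 and 0.057 m and angle between each of jar_red_mid, jar_yellow_mid, jar_blue_mid, jar_black_mid's own z axis and vertical below 0.1 rad and linear speed of each of jar_red, jar_yellow, jar_blue, jar_black below 0.02 m/s and ((x of bay_yellow in the frame of fill_rack between -0.134 and -0.094 m and x of jar_yellow_mid in the frame of line_rack between 0.1 and 0.128 m) or (x of bay_yellow in the frame of fill_rack between -0.058 and -0.018 m and x of jar_yellow_mid in the frame of line_rack between 0.024 and 0.052 m) or (x of bay_yellow in the frame of fill_rack between 0.018 and 0.058 m and x of jar_yellow_mid in the frame of line_rack between -0.052 and -0.024 m) or (x of bay_yellow in the frame of fill_rack between 0.094 and 0.134 m and x of jar_yellow_mid in the frame of line_rack between -0.128 and -0.1 m)) and y of jar_yellow_mid in the frame of line_rack between -0.014 and 0.014 m and z of jar_yellow_mid in the frame of line_rack between 0.044 and 0.057 m and ((x of bay_blue in the frame of fill_rack between -0.134 and -0.094 m and x of jar_blue_mid in the frame of line_rack between 0.1 and 0.128 m) or (x of bay_blue in the frame of fill_rack between -0.058 and -0.018 m and x of jar_blue_mid in the frame of line_rack between 0.024 and 0.052 m) or (x of bay_blue in the frame of fill_rack between 0.018 and 0.058 m and x of jar_blue_mid in the frame of line_rack between -0.052 and -0.024 m) or (x of bay_blue in the frame of fill_rack between 0.094 and 0.134 m and x of jar_blue_mid in the frame of line_rack between -0.128 and -0.1 m)) and y of jar_blue_mid in the frame of line_rack between -0.014 and 0.014 m and z of jar_blue_mid in the frame of line_rack between 0.044 and 0.057 m and ((x of bay_black in the frame of fill_rack between -0.134 and -0.094 m and x of jar_black_mid in the frame of line_rack between 0.1 and 0.128 m) or (x of bay_black in the frame of fill_rack between -0.058 and -0.018 m and x of jar_black_mid in the frame of line_rack between 0.024 and 0.052 m) or (x of bay_black in the frame of fill_rack between 0.018 and 0.058 m and x of jar_black_mid in the frame of line_rack between -0.052 and -0.024 m) or (x of bay_black in the frame of fill_rack between 0.094 and 0.134 m and x of jar_black_mid in the frame of line_rack between -0.128 and -0.1 m)) and y of jar_black_mid in the frame of line_rack between -0.014 and 0.014 m and z of jar_black_mid in the frame of line_rack between 0.044 and 0.057 m); the robot touches nothing.
It fails at once if the measuring cup, the tray of toast or the steel bowl is shifted by more than 2 cm (distance of any of cup, tray, bowl from where it was at the start of the episode above 0.02 m).
It fails at once if a jar is tipped by more than about 40 degrees (angle between any of jar_red_mid, jar_yellow_mid, jar_blue_mid, jar_black_mid's own z axis and vertical above 0.7 rad).
It fails at once if a jar is pressed hard into the green rack (more than 60 N) (contact force between any of jar_red, jar_yellow, jar_blue, jar_black and line_rack above 60 N).
It fails at once if a jar is dropped into the green rack from more than about 2 cm (it falls into its bay at over 0.55 m/s) ((linear speed of jar_red above 0.55 m/s and z of jar_red_mid in the frame of line_rack below 0.08 m and y of jar_red_mid in the frame of line_rack between -0.041 and 0.041 m and x of jar_red_mid in the frame of line_rack between -0.155 and 0.155 m) or (linear speed of jar_yellow above 0.55 m/s and z of jar_yellow_mid in the frame of line_rack below 0.08 m and y of jar_yellow_mid in the frame of line_rack between -0.041 and 0.041 m and x of jar_yellow_mid in the frame of line_rack between -0.155 and 0.155 m) or (linear speed of jar_blue above 0.55 m/s and z of jar_blue_mid in the frame of line_rack below 0.08 m and y of jar_blue_mid in the frame of line_rack between -0.041 and 0.041 m and x of jar_blue_mid in the frame of line_rack between -0.155 and 0.155 m) or (linear speed of jar_black above 0.55 m/s and z of jar_black_mid in the frame of line_rack below 0.08 m and y of jar_black_mid in the frame of line_rack between -0.041 and 0.041 m and x of jar_black_mid in the frame of line_rack between -0.155 and 0.155 m)).
It also fails if it takes over 96 s, if anything falls off the work surface, if the arm or the gripper's body presses on something with over 40 N, if the wrist force passes 120 N, or if a joint passes its speed limit or range.

## Robot

A 7-joint arm with a two-finger parallel gripper is mounted at the origin on the work surface. World frame = base frame: x ahead of the robot, y to its left, z up, the work surface at z = 0. Lengths are in m, angles in degrees, forces in N, time in s.
With the tool pointing down it reaches from about 0.4 to 0.75 m from the base axis. Payload 19.5 kg.
Tool frame: the origin (TCP) lies on the centre line of the jaws, within the pads' length; the fingertips stand 17 mm ahead of it and the grasp point (between the pads) lies 2 mm behind it; z points along the fingers, y is the line along which they close (so a half turn about z gives the same grasp; the last joint's range is limited). The gripper opens to 85 mm and grips with 20 to 120 N. Pads are 22 mm wide; open, the fingers measure 114 mm over their backs; the gripper's body (76 mm by 85 mm) begins 54 mm behind the grasp point. The pads swing forward as they close: fully open they stand 13 mm farther back than shut.
Start: joints at [72.668, 40.479, -1.581, 85.061, 1.261, 54.483, -4.326], TCP at [0.148, -0.556, 0.248] pointing down, gripper open.
Joint ranges: [-155.06, 155.06], [-18.47, 123.98], [-90, 86.84], [0, 140.48], [-83.41, 263.41], [0, 116], [-161.91, 161.91]. Speed limits (degrees/s): [108.29, 108.29, 147.25, 147.25, 172.46, 172.46, 172.46].

## Interface

Orientations are given as [roll, pitch, yaw] about the fixed x, y, z axes, in that order (R = Rz(yaw) Ry(pitch) Rx(roll)).
In Python, from cell import robot, viewer, spotter gives the robot as it stands.
- The arm moves only by the tool drive_tool, never from a script. Its argument "increments" is text: rows parted by semicolons, each of 7 numbers parted by spaces: the shift along the tool's x, y, z in cm, then the turn, a rotation vector about the tool's x, y, z in degrees, then the closure, from 0 (fully open) to 1 (shut). In form: tx ty tz ax ay az fingers; .... A call has 1 to 12 rows; each row shifts and turns the commanded pose from where the row before left it, along the tool's axes as they then stand; what a row does not reach is not made up. A row lasts 1/10 s, in which the tool goes at most 50 mm and 8.59 degrees, less where a joint would pass 70% of its speed; a pose out of reach is approached as far as the arm can. A call is refused whole if a number of a shift passes 5 or a number of a turn 8.59, either way. A call with a gripper value outside its range is refused whole. The fingers move at their own pace and stop on an object; "newtons" is the grip in N (left out, the last holds). Time passes only in rows, so rows that do not move let the fingers close. It gives the time, the measured TCP pose, the force, the opening and the grip force at its end, in the units of the state.
- robot.get_state(): the state, without advancing time (a new reading comes with each control period).
- viewer.grab_frame(name): name is "scene" or "side" or "wrist"; returns the picture (480x640x3 uint8, red, green, blue); there is no depth.
- viewer.camera_info(name): a dict with "vfov" (degrees; the focal length in pixels is half the picture's height over the tangent of half this angle, whatever the lens; pixels are square), "cx", "cy" (the principal point, pixels), "eye" and "orientation" of the camera in the world. Camera axes: x right, y up, looking along -z (the intrinsics and any distortion apply to the point x, -y, -z); pixel columns grow to the right and rows downward; lengths in m; the calibration is good to about 2 mm. A picture is of the moment at which its call begins: read the wrist's pose just before it. camera_info takes no time and is no camera call; for the wrist camera it gives the pose at the moment of the call.
- robot.sign_off(): hands the job in; it is judged then, once.
Trained networks look in the newest picture that a camera, given by its name, has taken for a name from the list of things; names that differ only in an ending like _2 or _b are one class to them, and where a whole thing is asked for, a point or a joint stands for the part that bears it (a point fixed in the world has none). Each returns a list of dicts, best first, with "confidence" (0 to 1); they miss things now and then, are a little off and sometimes report something else, mostly with a low value. They report only what shows in the picture. A call takes as long as a camera call. They do not tell look-alikes from the thing itself.
- spotter.spot_in(name, camera): "location" ([column, row] in pixels, amid what is visible of it).
- spotter.landmark_of(name, camera): "location" ([column, row] in pixels: a listed point, or the origin of a listed thing).
The state is a dict: "time": time; "joints": joint angles; "joint_vel": joint speeds; "effort": joint torques, N m; "eef_pos": TCP position; "eef_rot": TCP orientation; "wrist_force": force on the tool from outside, world axes, zero at the start; "ft_torque": the same for the moment, N m; "width": finger opening in m; "grasp_force": force on a finger pad.
Only numpy, scipy, OpenCV 4.12 (cv2) and the standard library are available. Lean on these libraries where they do the work, as an engineer would, in place of code of your own. Each camera call takes 0.05 s, during which the arm holds its last target. There are 200 camera calls.

## Working session

There is one attempt and no reset: what is moved stays moved. The work goes in short steps, Python scripts to look and compute and a tool call to move; the robot and the scene stay as the last step left them, time stands still between calls to the robot, and variables do not carry over. Pictures are saved under pics/ and viewed, at most 14 in all, crops included, and the job is handed in when it is done.

Besides the shell and the picture viewer there is one more tool, called after ">>>" as a command line: name --argument value ..., lists and objects as JSON in quotes. drive_tool: Moves the arm, as the interface text tells. Its arguments: {"type":"object","properties":{"increments":{"type":"string"},"newtons":{"type":"number"}},"required":["increments"]}

```bash
ls; mkdir -p pics; python3 - <<'E'
from cell import robot, viewer, spotter
import cv2
print(robot.get_state())
for c in ("scene","side"):
    im=viewer.grab_frame(c); cv2.imwrite(f"pics/{c}0.png",im[...,::-1]); print(c,viewer.camera_info(c))
    for n in ["jar_red_mid","jar_yellow_mid","jar_blue_mid","jar_black_mid","fill_rack","line_rack","bay_red","bay_yellow","bay_blue","bay_black"]:
        print(n,[(d["location"],round(d["confidence"],2)) for d in spotter.landmark_of(n,c)][:4])
print(viewer.camera_info("wrist"))
E
```

```text
pics
{'time': 0.0, 'joints': array([72.66833859, 40.5134725 , -1.58167485, 85.08440402,  1.26125503,
       54.48206704, -4.32453693]), 'joint_vel': array([ 0.09403973,  0.0219065 , -0.01449898,  0.04212934, -0.02013957,
       -0.06310315,  0.01563799]), 'effort': array([ 2.87670409e-04, -8.83216882e+01,  1.23463254e+00, -2.36163515e+01,
        1.68871006e-02,  6.58177858e-03,  1.60850703e-05]), 'eef_pos': array([ 0.14819066, -0.55532167,  0.24783208]), 'eef_rot': array([-1.79937483e+02,  3.04887309e-03,  1.49436647e+01]), 'wrist_force': array([-0.04260265,  0.24394895, -0.12861925]), 'ft_torque': array([ 0.08186752, -0.00495597, -0.04414183]), 'grasp_force': 0.0, 'width': 0.08516449899890735}
scene {'vfov': 54.84925372442899, 'cx': 314.40154966782177, 'cy': 243.2236387527592, 'eye': array([ 1.05712033, -0.32533204,  0.92259515]), 'orientation': array([33.43566611,  0.49757652, 51.91598353])}
jar_red_mid [([233.8, 293.6], 0.62), ([258.8, 319.8], 0.6)]
jar_yellow_mid [([286.2, 273.6], 0.97), ([199.2, 356.9], 0.67), ([236.3, 293.5], 0.63)]
jar_blue_mid [([195.6, 253.1], 0.75)]
jar_bl
[... 484 characters left out ...]
[300.7, 174.5], 0.57)]
jar_yellow_mid [([331.5, 171.7], 0.84), ([308.9, 146.5], 0.74)]
jar_blue_mid [([393.7, 172.9], 0.86)]
jar_black_mid [([360.2, 172.3], 0.96), ([329.9, 173.3], 0.3)]
fill_rack [([344.8, 189.7], 0.89)]
line_rack [([341.7, 308.0], 0.59), ([363.7, 189.8], 0.36)]
bay_red [([305.0, 189.4], 0.45), ([362.0, 173.0], 0.42)]
bay_yellow [([331.3, 192.4], 0.65), ([300.4, 174.4], 0.18)]
bay_blue [([389.4, 192.4], 0.54)]
bay_black [([362.8, 190.6], 0.68), ([376.2, 134.4], 0.54)]
{'vfov': 66.97790055789409, 'cx': 326.20920394654667, 'cy': 235.27544988362777, 'eye': array([ 0.21658667, -0.53723205,  0.37226633]), 'orientation': array([-1.60769566e+01,  5.74503955e-02, -7.50890316e+01])}
```

View pics/scene0.png

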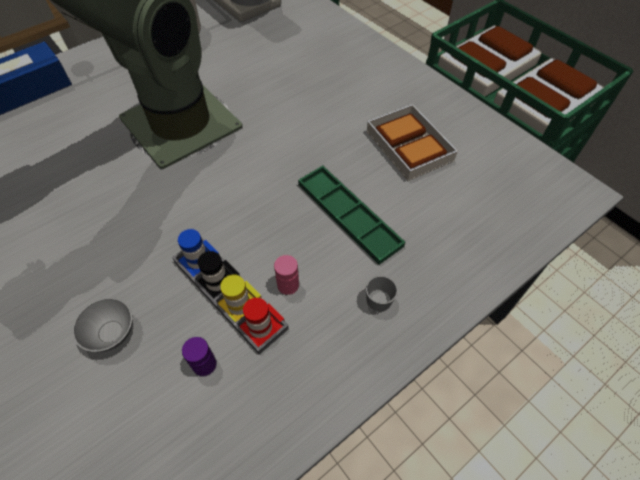

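View pics/side0.png

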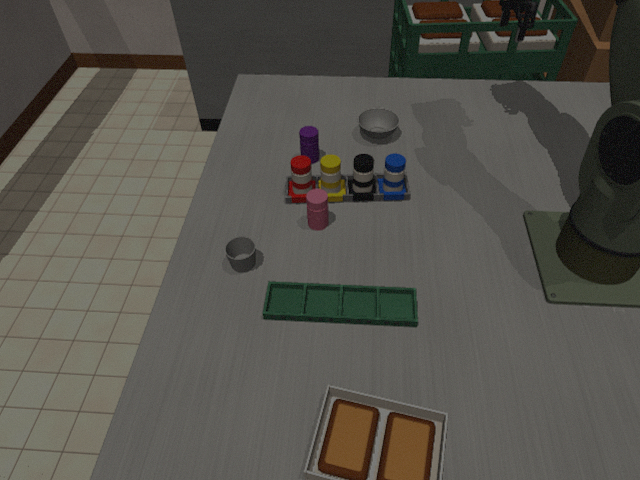

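The scene view shows the grey rack on the right. From the robot outward it holds blue (191,245), black (211,268), yellow (234,292) and red (257,316). The empty green rack runs from (300,180) to (400,245). Possible confusions are pink (287,275) and purple (200,356), which are decoys standing outside the rack, and the yellow-lidded jar at (234,292) is the real one. Next I'll measure positions.

```bash
cat > h.py <<'E'
import numpy as np, cv2
from scipy.spatial.transform import Rotation as R
from cell import robot, viewer, spotter
def cam(c): return viewer.camera_info(c)
def proj(i,P):
    p=(np.atleast_2d(P)-i["eye"])@R.from_euler("xyz",i["orientation"],degrees=True).as_matrix()
    f=240/np.tan(np.radians(i["vfov"])/2)
    return np.c_[i["cx"]+f*p[:,0]/-p[:,2], i["cy"]+f*p[:,1]/p[:,2]]
def ray(i,uv,z):
    f=240/np.tan(np.radians(i["vfov"])/2)
    d=R.from_euler("xyz",i["orientation"],degrees=True).apply([(uv[0]-i["cx"])/f,-(uv[1]-i["cy"])/f,-1])
    return i["eye"]+d*(z-i["eye"][2])/d[2]
def box(x,y,yaw,L=.31,W=.082,H=.022):
    c=np.array([[sx*L/2,sy*W/2,z] for sx in(-1,1) for sy in(-1,1) for z in(0,H)])
    return c@R.from_euler("z",yaw,degrees=True).as_matrix().T+[x,y,0]
def cyl(x,y,z0=.009,h=.09,r=.025):
    a=np.linspace(0,2*np.pi,40,endpoint=False)
    return np.r_[np.c_[x+r*np.cos(a),y+r*np.sin(a),0*a+z0],np.c_[x+r*np.cos(a),y+r*np.sin(a),0*a+z0+h]]
def hullmask(i,P,s=4):
    h=cv2.convexHull(((proj(i,P)+.5)*s-.5).astype(np.float32)); m=np.zeros((480*s,640*s),np.uint8)
    cv2.fillConvexPoly(m,h.round().astype(int),1); return m
E
python3 - <<'E'
from h import *
from scipy.optimize import minimize
I={c:cam(c) for c in("scene","side")}
im={c:cv2.imread(f"pics/{c}0.png") for c in I}
hsv={c:cv2.cvtColor(im[c],cv2.COLOR_BGR2HSV) for c in I}
# green rack
roi={"scene":(280,150,430,280),"side":(250,270,430,340)}
M={}
for c in I:
    m=cv2.inRange(hsv[c],(60,70,20),(95,255,255)); k=np.zeros_like(m); a=roi[c]; k[a[1]:a[3],a[0]:a[2]]=m[a[1]:a[3],a[0]:a[2]]
    k=cv2.morphologyEx(k,cv2.MORPH_CLOSE,np.ones((5,5))); M[c]=cv2.resize(k,None,fx=4,fy=4)>127
def iou(c,p):
    h=hullmask(I[c],box(*p))>0; return (h&M[c]).sum()/(h|M[c]).sum()
for cs in (("scene",),("side",),("scene","side")):
    f=lambda q:-sum(iou(c,(q[0],q[1],q[2]*100)) for c in cs)
    p0=ray(I["scene"],(350.3,214.4),0); 
    r=minimize(f,[p0[0],p0[1],0.0],method="Nelder-Mead",options=dict(initial_simplex=[[p0[0]+a,p0[1]+b,c] for a,b,c in((0,0,0),(.02,0,.05),(0,.02,-.05),(.01,.01,.1))],xatol=1e-4,fatol=1e-4))
    print("green",cs,r.x*[1,1,100],-r.fun/len(cs))
# jars: triangulate landmarks
J={"red":((258.8,319.8),(300.7,174.5)),"yellow":((234.5,294),(331.5,171.7)),"blue":((195.6,253.1),(393.7,172.9)),"black":((213.4,271.4),(360.2,172.3)),"fill":((224,294.5),(344.8,189.7)),
"pink":((286.7,275),(317.5,210)),"purple":((199.5,357),(309.5,146))}
for n,(a,b) in J.items():
    z=.0 if n=="fill" else .045 if n in("pink","purple") else .054
    print(n,ray(I["scene"],a,z).round(4),ray(I["side"],b,z).round(4))
for n,a,b in(("cup",(381,293),(241,255)),("bowl",(104,326),(379,127))): print(n,ray(I["scene"],a,.025),ray(I["side"],b,.025))
E
```

```text
green ('scene',) [ 0.55563685  0.166366   -0.50631702] 0.9287635259128013
green ('side',) [ 0.55732502  0.16340582 -0.25101537] 0.9553199032365699
green ('scene', 'side') [ 0.55823282  0.16459835 -0.0118324 ] 0.9411058126764487
red [ 0.6776 -0.181   0.054 ] [ 0.6746 -0.1836  0.054 ]
yellow [ 0.5973 -0.188   0.054 ] [ 0.599  -0.1982  0.054 ]
blue [ 0.4575 -0.2009  0.054 ] [ 0.4449 -0.2017  0.054 ]
black [ 0.5226 -0.1943  0.054 ] [ 0.5277 -0.1996  0.054 ]
fill [ 0.5553 -0.1985  0.    ] [ 0.5651 -0.193   0.    ]
pink [ 0.6241 -0.0723  0.045 ] [ 0.6236 -0.0706  0.045 ]
purple [ 0.6667 -0.3153  0.045 ] [ 0.665  -0.3101  0.045 ]
cup [0.77733553 0.06748695 0.025     ] [0.78274271 0.05887351 0.025     ]
bowl [ 0.47582243 -0.43804891  0.025     ] [ 0.47950538 -0.43284312  0.025     ]
```

>>> drive_tool --increments "0 0 -2.5 0 0 7.5 0;0 0 -2.5 0 0 7.5 0;3 -3.57 0 0 0 0 0;3 -3.57 0 0 0 0 0;3 -3.57 0 0 0 0 0;3 -3.57 0 0 0 0 0;3 -3.57 0 0 0 0 0;3 -3.57 0 0 0 0 0;3 -3.57 0 0 0 0 0;3 -3.57 0 0 0 0 0"

```text
time: 2.1
eef_pos: [0.3895, -0.2686, 0.2985]
eef_rot: [180.0, -0.0, -0.1]
wrist_force: [-0.8, -0.7, -0.3]
width: 0.0858
grasp_force: 0.0
```

>>> drive_tool --increments "3 -3.57 0 0 0 0 0;3 -3.57 0 0 0 0 0;3 -3.57 0 0 0 0 0;3 -3.57 0 0 0 0 0;3 -3.57 0 0 0 0 0;3 -3.57 0 0 0 0 0;3 -3.57 0 0 0 0 0;0 0 0 0 0 0 0;0 0 0 0 0 0 0;0 0 0 0 0 0 0"

```text
time: 3.1
eef_pos: [0.5985, -0.0214, 0.2984]
eef_rot: [180.0, 0.0, -0.1]
wrist_force: [0.5, 0.2, -0.0]
width: 0.0856
grasp_force: 0.0
```

```bash
python3 - <<'E'
from h import *
import json
i=cam("wrist"); im=viewer.grab_frame("wrist"); cv2.imwrite("pics/w1.png",im[...,::-1])
json.dump({k:np.array(v).tolist() for k,v in i.items()},open("w1.json","w")); print(i)
for n in ["jar_red_mid","jar_yellow_mid","jar_blue_mid","jar_black_mid"]:
    print(n,[(d["location"],round(d["confidence"],2),ray(i,d["location"],.054).round(4)) for d in spotter.landmark_of(n,"wrist")][:3])
for n in ["line_rack","fill_rack"]:
    print(n,[(d["location"],round(d["confidence"],2),ray(i,d["location"],0).round(4)) for d in spotter.landmark_of(n,"wrist")][:3])
E
```

```text
{'vfov': 66.97790055789409, 'cx': 326.20920394654667, 'cy': 235.27544988362777, 'eye': array([ 0.66919287, -0.02129776,  0.42240305]), 'orientation': array([-1.60993615e+01,  3.55223264e-02, -9.01457082e+01])}
jar_red_mid [([490.3, 127.8], 0.69, array([ 0.6714, -0.1808,  0.054 ])), ([467.7, 260.5], 0.28, array([ 0.5342, -0.1733,  0.054 ]))]
jar_yellow_mid [([618.0, 131.5], 0.84, array([ 0.6676, -0.3058,  0.054 ])), ([488.3, 200.6], 0.58, array([ 0.5996, -0.1876,  0.054 ]))]
jar_blue_mid [([473.7, 334.1], 0.73, array([ 0.4445, -0.1897,  0.054 ]))]
jar_black_mid [([484.5, 275.6], 0.66, array([ 0.5166, -0.1935,  0.054 ]))]
line_rack [([174.1, 224.8], 0.81, array([0.5608, 0.1621, 0.    ])), ([483.7, 271.5], 0.64, array([ 0.4998, -0.2171,  0.    ]))]
fill_rack [([466.0, 224.6], 0.58, array([ 0.5602, -0.1887,  0.    ])), ([485.8, 276.6], 0.27, array([ 0.4929, -0.2205,  0.    ]))]
```

View pics/w1.png

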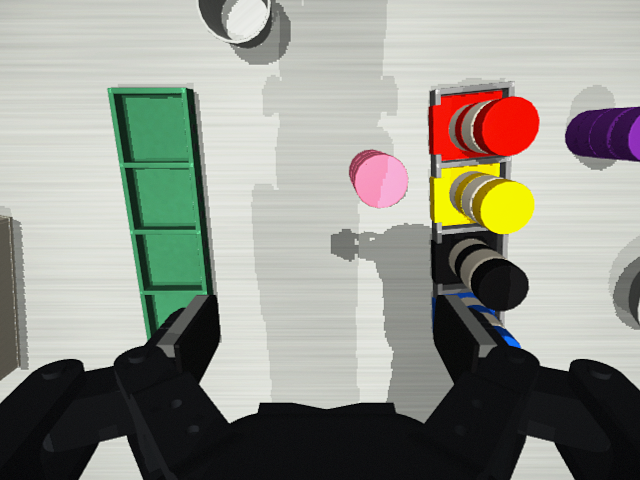

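```bash
python3 - <<'E'
from h import *
import json
i={k:np.array(v) for k,v in json.load(open("w1.json")).items()}
for uv in ((108,89),(192,88),(146,338),(120,164),(193,163),(206,290)): print(uv,ray(i,uv,.022).round(4))
im=cv2.imread("pics/w1.png"); hsv=cv2.cvtColor(im,cv2.COLOR_BGR2HSV)
for n,g in dict(red=(508,126),yellow=(504,206),black=(501,284)).items():
    print(n,ray(i,g,.099).round(4))
S=cam("scene"); D=cam("side")
a=im.copy(); s=cv2.imread("pics/scene0.png"); d=cv2.imread("pics/side0.png")
for c,q in((i,a),(S,s),(D,d)):
    for z in(0,.022):
        b=box(.557,.1645,-.3); b=b[np.isclose(b[:,2],z)][[0,1,3,2]]
        cv2.polylines(q,[proj(c,b).round().astype(int)],True,(0,0,255) if z else (255,0,0),1)
cv2.imwrite("pics/ov1.png",np.hstack([a[60:360,80:540],cv2.resize(s[150:280,280:430],None,fx=2.3,fy=2.3)[:300],])[:, :800])
cv2.imwrite("pics/ov2.png",cv2.resize(d[260:340,240:440],None,fx=4,fy=4,interpolation=cv2.INTER_NEAREST))
E
```

```text
(108, 89) [0.7109 0.2035 0.022 ]
(192, 88) [0.7116 0.1169 0.022 ]
(146, 338) [0.4204 0.2051 0.022 ]
(120, 164) [0.6348 0.2033 0.022 ]
(193, 163) [0.6357 0.1238 0.022 ]
(206, 290) [0.4855 0.1238 0.022 ]
red [ 0.6726 -0.1763  0.099 ]
yellow [ 0.6031 -0.1821  0.099 ]
black [ 0.5265 -0.1894  0.099 ]Traceback (most recent call last):
  File "<stdin>", line 14, in <module>
    return _nx.concatenate(arrs, 1, dtype=dtype, casting=casting)
           ~~~~~~~~~~~~~~~^^^^^^^^^^^^^^^^^^^^^^^^^^^^^^^^^^^^^^^
ValueError: all the input array dimensions except for the concatenation axis must match exactly, but along dimension 0, the array at index 0 has size 300 and the array at index 1 has size 299
```

>>> drive_tool --increments "-3 3.5 1 0 0 0 0;-3 3.5 2 0 0 0 0;-3 3.5 2 0 0 0 0;-3 3.5 2 0 0 0 0;-3 3.5 2 0 0 0 0;0 0 0 0 0 0 0;0 0 0 0 0 0 0;0 0 0 0 0 0 0"

```text
time: 4.25
eef_pos: [0.45, -0.194, 0.209]
eef_rot: [-180.0, -0.1, 0.0]
wrist_force: [0.5, 0.7, -0.2]
width: 0.0852
grasp_force: 0.0
```

```bash
python3 - <<'E'
from h import *
import json
i=cam("wrist"); print(robot.get_state()["eef_pos"]); im=viewer.grab_frame("wrist"); 
json.dump({k:np.array(v).tolist() for k,v in i.items()},open("w2.json","w"))
a=im[...,::-1].copy()
for x,y in((.4475,-.1965),(.5265,-.1894),(.6031,-.1821),(.6726,-.1763)):
    c=cyl(x,y); cv2.polylines(a,[proj(i,c[40:]).round().astype(int)],True,(0,255,0),1); cv2.polylines(a,[proj(i,c[:40]).round().astype(int)],True,(255,0,255),1)
cv2.imwrite("pics/w2.png",a)
for n in ["jar_blue_mid","jar_black_mid","jar_yellow_mid"]:
    print(n,[(d["location"],round(d["confidence"],2),ray(i,d["location"],.054).round(4)) for d in spotter.landmark_of(n,"wrist")][:3])
E
```

```text
[ 0.44999183 -0.19398548  0.20902503]
jar_blue_mid []
jar_black_mid []
jar_yellow_mid []
```

View pics/w2.png

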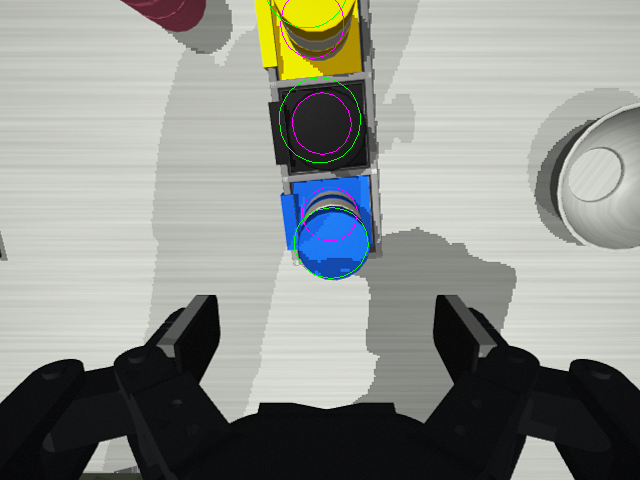

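The blue lid's overlay (green circle at 332,243) matches within about 1 px, so the jar is the blue-lidded one on the blue mat. I'll grasp it now.

>>> drive_tool --increments "-0.3 0.25 4 0 0 0 0;0 0 4 0 0 0 0;0 0 3 0 0 0 0;0 0 2 0 0 0 0;0 0 1 0 0 0 0;0 0 0.7 0 0 0 0;0 0 0 0 0 0 0;0 0 0 0 0 0 1;0 0 0 0 0 0 1;0 0 0 0 0 0 1;0 0 0 0 0 0 1;0 0 0 0 0 0 1" --newtons 40

```text
time: 5.65
eef_pos: [0.4466, -0.1974, 0.0624]
eef_rot: [180.0, -0.1, -0.1]
wrist_force: [-0.7, -1.2, 9.3]
width: 0.0486
grasp_force: 38.5
```

>>> drive_tool --increments "0 0 -0.5 0 0 0 1;0 0 -2 0 0 0 1;0 0 -4 0 0 0 1;0 0 -5 0 0 0 1;0 0 -3 0 0 0 1;1 -1.6 -0.5 0 0 0 1;1.8 -3 0 0 0 0 1;2.2 -3.5 0 0 0 0 1;2.2 -3.5 0 0 0 0 1;2.2 -3.5 0 0 0 0 1;2.2 -3.5 0 0 0 0 1"

```text
time: 6.75
eef_pos: [0.5628, -0.0095, 0.2122]
eef_rot: [-180.0, 0.0, -0.0]
wrist_force: [0.3, -1.7, -3.1]
width: 0.0486
grasp_force: 41.7
```

>>> drive_tool --increments "2.2 -3.5 0 0 0 0 1;2.2 -3.5 0 0 0 0 1;2.2 -3.5 0 0 0 0 1;2.2 -3.5 0 0 0 0 1;1.2 -2 0 0 0 0 1;0.8 -1 0 0 0 0 1;0 0 0 0 0 0 1;0 0 0 0 0 0 1;0 0 0 0 0 0 1"

```text
time: 7.65
eef_pos: [0.6703, 0.1578, 0.212]
eef_rot: [180.0, 0.0, -0.1]
wrist_force: [0.4, 0.1, -3.5]
width: 0.0489
grasp_force: 41.6
```

```bash
python3 - <<'E'
from h import *
s=robot.get_state(); print(s["eef_pos"],s["eef_rot"],s["wrist_force"],s["width"])
i=cam("wrist"); a=viewer.grab_frame("wrist")[...,::-1].copy()
b=box(.5565,.164,-.3); b=b[b[:,2]>.01][[0,1,3,2]]
cv2.polylines(a,[proj(i,b).round().astype(int)],True,(0,0,255),1)
for k in(-.038,0.038,.114):
    c=[[ .5565+k+sx*.035,.164+sy*.035,.022] for sx,sy in((1,1),(1,-1),(-1,-1),(-1,1))]
    cv2.polylines(a,[proj(i,c).round().astype(int)],True,(255,0,255),1)
x,y,z=s["eef_pos"]; j=cyl(x,y,z-.053)
for q in(j[:40],j[40:]): cv2.polylines(a,[proj(i,q).round().astype(int)],True,(255,0,0),1)
cv2.imwrite("pics/w3.png",a)
E
```

```text
[0.67029777 0.1577857  0.21204563] [ 1.79985749e+02  1.12680033e-02 -1.04042086e-01] [ 0.37490023  0.13914636 -3.4894107 ] 0.048912770024204695
```

View pics/w3.png

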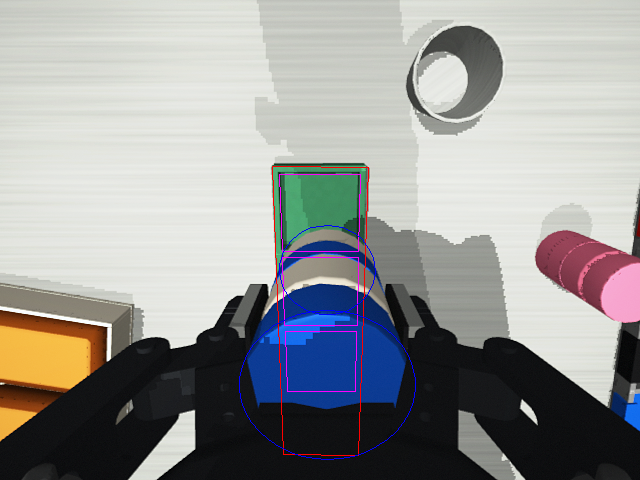

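The rack outline matches my model within 2 px: far edge at row 164, sides at columns 272 and 366. The held jar is upright over the far bay, so I'll lower it with a 2 mm correction.

>>> drive_tool --increments "0.2 -0.7 1 0 0 0 1;0 0 3 0 0 0 1;0 0 3 0 0 0 1;0 0 3 0 0 0 1;0 0 2.5 0 0 0 1;0 0 1 0 0 0 1;0 0 0.7 0 0 0 1;0 0 0.4 0 0 0 1;0 0 0.3 0 0 0 1;0 0 0.2 0 0 0 1;0 0 0 0 0 0 1;0 0 0 0 0 0 1"

```text
time: 8.9
eef_pos: [0.6728, 0.1657, 0.0611]
eef_rot: [-180.0, -0.0, -0.1]
wrist_force: [1.0, 0.3, -2.8]
width: 0.0489
grasp_force: 41.5
```

>>> drive_tool --increments "0 0 0.1 0 0 0 1;0 0 0.1 0 0 0 1;0 0 0 0 0 0 1"

```text
time: 9.2
eef_pos: [0.6729, 0.1657, 0.0596]
eef_rot: [-180.0, -0.0, -0.1]
wrist_force: [-2.9, -1.1, 8.5]
width: 0.0492
grasp_force: 42.3
```

```bash
cat > chk.py <<'E'
from h import *
import sys
def check(P,name):
    out=[]
    for c,(u0,v0,u1,v1),k in(("side",(250,230,430,330),3),("scene",(280,140,420,270),2.3)):
        i=cam(c); a=viewer.grab_frame(c)[...,::-1].copy(); a=cv2.resize(a[v0:v1,u0:u1],None,fx=k,fy=k,interpolation=cv2.INTER_CUBIC)
        for x,y in P:
            j=cyl(x,y,.006)
            for q in(j[:40],j[40:]): cv2.polylines(a,[((proj(i,q)-[u0,v0])*k).round().astype(int)],True,(0,255,255),1)
        out.append(a)
    h=max(o.shape[0] for o in out); out=[cv2.copyMakeBorder(o,0,h-o.shape[0],0,0,cv2.BORDER_CONSTANT) for o in out]
    cv2.imwrite(name,cv2.resize(np.hstack(out),None,fx=.92,fy=.92)[:, :800])
E
python3 - <<'E'
from chk import *
print(robot.get_state()["wrist_force"],robot.get_state()["eef_pos"])
check([(.6725,.1645)],"pics/c1.png")
E
```

```text
[-2.94234102 -1.06451743  8.46744892] [0.6728617  0.16565571 0.0595661 ]
```

View pics/c1.png

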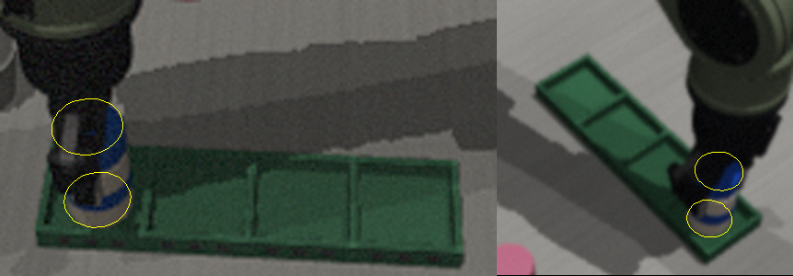

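The jar stands inside the far bay on its floor (8.5 N), so I'll release it.

>>> drive_tool --increments "0 0 0 0 0 0 0;0 0 0 0 0 0 0;0 0 0 0 0 0 0;0 0 0 0 0 0 0;0 0 0 0 0 0 0;0 0 -1 0 0 0 0;0 0 -3 0 0 0 0;0 0 -5 0 0 0 0;0 0 -4 0 0 0 0;0 0 -1 0 0 0 0"

```text
time: 10.3
eef_pos: [0.674, 0.1658, 0.2043]
eef_rot: [-179.9, -0.4, -0.1]
wrist_force: [0.2, 0.5, -0.1]
width: 0.0853
grasp_force: 0.0
```

>>> drive_tool --increments "-1 2.5 0 0 0 0 0;-1.6 4 0 0 0 0 0;-1.8 4.2 0 0 0 0 0;-1.8 4.2 0 0 0 0 0;-1.8 4.2 0 0 0 0 0;-1.8 4.2 0 0 0 0 0;-1.8 4.2 0 0 0 0 0;-1.6 4 0 0 0 0 0;-1 2.5 0 0 0 0 0;-0.4 1.5 0 0 0 0 0;0 0 0 0 0 0 0;0 0 0 0 0 0 0"

```text
time: 11.5
eef_pos: [0.5268, -0.188, 0.1987]
eef_rot: [-179.9, -0.0, -0.0]
wrist_force: [0.4, -0.6, -0.5]
width: 0.0854
grasp_force: 0.0
```

```bash
python3 - <<'E'
from h import *
s=robot.get_state(); print(s["eef_pos"],s["wrist_force"],s["width"])
i=cam("wrist"); a=viewer.grab_frame("wrist")[...,::-1].copy()
for x,y in((.5265,-.1894),(.6031,-.1821),(.6726,-.1763)):
    c=cyl(x,y)
    for q,k in((c[40:],(0,255,0)),(c[:40],(255,0,255))): cv2.polylines(a,[proj(i,q).round().astype(int)],True,k,1)
cv2.imwrite("pics/w4.png",cv2.convertScaleAbs(a,alpha=1.6))
E
```

```text
[ 0.52683805 -0.18800926  0.19870543] [ 0.43628893 -0.6288574  -0.47357244] 0.08539397147477895
```

View pics/w4.png

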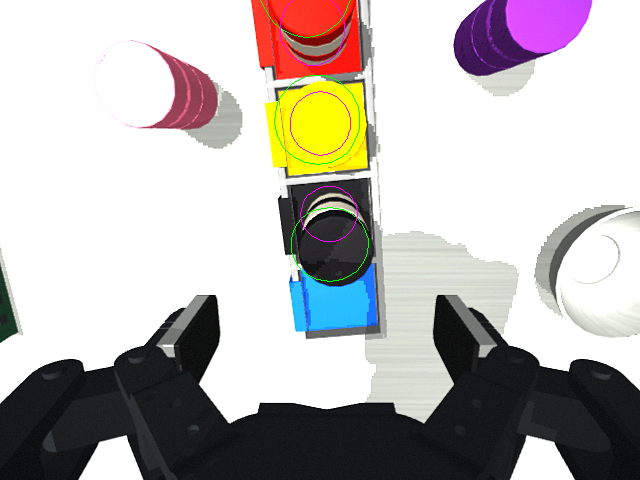

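Black lid at (335,247), which is 5 px right of my prediction, about 3 mm toward -y. I'll correct for that and grasp.

>>> drive_tool --increments "-0.15 0.4 4 0 0 0 0;0 0 4 0 0 0 0;0 0 3 0 0 0 0;0 0 1.5 0 0 0 0;0 0 0.8 0 0 0 0;0 0 0.4 0 0 0 0;0 0 0 0 0 0 0;0 0 0 0 0 0 1;0 0 0 0 0 0 1;0 0 0 0 0 0 1;0 0 0 0 0 0 1;0 0 0 0 0 0 1" --newtons 40

```text
time: 12.75
eef_pos: [0.525, -0.1933, 0.0625]
eef_rot: [180.0, -0.1, -0.1]
wrist_force: [-0.7, 0.2, 9.3]
width: 0.0493
grasp_force: 36.7
```

>>> drive_tool --increments "0 0 -0.5 0 0 0 1;0 0 -2 0 0 0 1;0 0 -4 0 0 0 1;0 0 -5 0 0 0 1;0 0 -2.5 0 0 0 1;0.4 -2 -0.5 0 0 0 1;0.6 -3 0 0 0 0 1;0.8 -4 0 0 0 0 1;0.8 -4 0 0 0 0 1;0.8 -4 0 0 0 0 1;0.8 -4 0 0 0 0 1"

```text
time: 13.85
eef_pos: [0.5669, 0.0184, 0.2072]
eef_rot: [-180.0, -0.0, -0.1]
wrist_force: [1.3, -0.2, -1.5]
width: 0.0492
grasp_force: 38.8
```

>>> drive_tool --increments "0.8 -4 0 0 0 0 1;0.8 -4 0 0 0 0 1;0.8 -3.7 0 0 0 0 1;0.4 -2 0 0 0 0 1;0.2 -1 0 0 0 0 1;0 0 0 0 0 0 1;0 0 0 0 0 0 1;0 0 0 0 0 0 1"

```text
time: 14.65
eef_pos: [0.5972, 0.1621, 0.207]
eef_rot: [180.0, -0.0, -0.2]
wrist_force: [0.1, -0.0, -1.8]
width: 0.0487
grasp_force: 38.8
```

>>> drive_tool --increments "0 -0.2 2 0 0 0 1;0 0 3 0 0 0 1;0 0 3 0 0 0 1;0 0 3 0 0 0 1;0 0 1.5 0 0 0 1;0 0 1 0 0 0 1;0 0 0.5 0 0 0 1;0 0 0.3 0 0 0 1;0 0 0.2 0 0 0 1;0 0 0.1 0 0 0 1;0 0 0.1 0 0 0 1;0 0 0 0 0 0 1"

```text
time: 15.85
eef_pos: [0.5972, 0.1658, 0.0599]
eef_rot: [-180.0, -0.0, -0.1]
wrist_force: [-0.4, -0.1, -2.3]
width: 0.0491
grasp_force: 38.7
```

>>> drive_tool --increments "0 0 0.1 0 0 0 1;0 0 0.05 0 0 0 1;0 0 0 0 0 0 1"

```text
time: 16.15
eef_pos: [0.5973, 0.1658, 0.0595]
eef_rot: [-180.0, -0.0, -0.1]
wrist_force: [-5.5, -1.4, 19.3]
width: 0.0491
grasp_force: 40.3
```

>>> drive_tool --increments "0 0 0 0 0 0 0;0 0 0 0 0 0 0;0 0 0 0 0 0 0;0 0 0 0 0 0 0;0 0 0 0 0 0 0;0 0 -1 0 0 0 0;0 0 -3 0 0 0 0;0 0 -5 0 0 0 0;0 0 -4 0 0 0 0;0 0 -1 0 0 0 0"

```text
time: 17.15
eef_pos: [0.5984, 0.1659, 0.2033]
eef_rot: [-179.9, -0.3, -0.1]
wrist_force: [-0.4, 0.3, -0.7]
width: 0.0854
grasp_force: 0.0
```

>>> drive_tool --increments "0 2.5 0 0 0 0 0;0 4 0 0 0 0 0;0 4.2 0 0 0 0 0;0 4.2 0 0 0 0 0;0.1 4.2 0 0 0 0 0;0.1 4.2 0 0 0 0 0;0.1 4.2 0 0 0 0 0;0.1 4 0 0 0 0 0;0 2.5 0 0 0 0 0;0 1 0 0 0 0 0;0 0 0 0 0 0 0;0 0 0 0 0 0 0"

```text
time: 18.35
eef_pos: [0.6009, -0.1828, 0.1983]
eef_rot: [-179.9, -0.0, 0.0]
wrist_force: [0.4, -0.5, 0.3]
width: 0.0853
grasp_force: 0.0
```

```bash
cat > lid.py <<'E'
from h import *
from scipy.optimize import minimize
def lid(g,lo,hi):   # fit the lid-top circle (z=.099) against the brightest lid face, cam wrist
    i=cam("wrist"); a=viewer.grab_frame("wrist")[...,::-1].copy()
    return i,a
E
python3 - <<'E'
from h import *
s=robot.get_state(); print(s["eef_pos"],s["wrist_force"],s["width"])
i=cam("wrist"); a=viewer.grab_frame("wrist")[...,::-1].copy()
for x,y in((.6020,-.1850),(.6720,-.1790)):
    c=cyl(x,y)
    for q,k in((c[40:],(0,255,0)),(c[:40],(255,0,255))): cv2.polylines(a,[proj(i,q).round().astype(int)],True,k,1)
cv2.imwrite("pics/w5.png",a[:400,150:550])
E
rm lid.py
```

```text
[ 0.60092925 -0.18279625  0.1982585 ] [ 0.39590006 -0.52886835  0.26722438] 0.08529495425352626
```

View pics/w5.png

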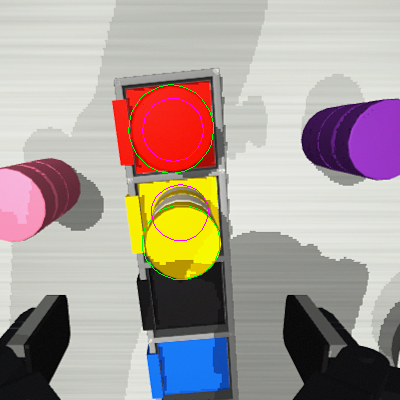

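The yellow lid at crop (183,241) matches the prediction, and it sits on the yellow mat, clear of pink and purple. I'll grasp it.

>>> drive_tool --increments "0.1 0.15 4 0 0 0 0;0 0 4 0 0 0 0;0 0 3 0 0 0 0;0 0 1.5 0 0 0 0;0 0 0.8 0 0 0 0;0 0 0.3 0 0 0 0;0 0 0 0 0 0 0;0 0 0 0 0 0 1;0 0 0 0 0 0 1;0 0 0 0 0 0 1;0 0 0 0 0 0 1;0 0 0 0 0 0 1" --newtons 40

```text
time: 19.6
eef_pos: [0.6021, -0.1859, 0.063]
eef_rot: [180.0, -0.1, -0.1]
wrist_force: [-1.0, -0.4, 8.2]
width: 0.0489
grasp_force: 40.1
```

>>> drive_tool --increments "0 0 -0.5 0 0 0 1;0 0 -2 0 0 0 1;0 0 -4 0 0 0 1;0 0 -5 0 0 0 1;0 0 -2.5 0 0 0 1;-0.5 -2 -0.5 0 0 0 1;-0.7 -3 0 0 0 0 1;-0.9 -4 0 0 0 0 1;-0.9 -4 0 0 0 0 1;-0.9 -4 0 0 0 0 1;-0.9 -4 0 0 0 0 1"

```text
time: 20.7
eef_pos: [0.5533, 0.0258, 0.2076]
eef_rot: [-180.0, -0.0, -0.1]
wrist_force: [1.2, 0.4, -1.7]
width: 0.0488
grasp_force: 42.1
```

>>> drive_tool --increments "-0.9 -4 0 0 0 0 1;-0.9 -4 0 0 0 0 1;-0.8 -3 0 0 0 0 1;-0.5 -2 0 0 0 0 1;-0.2 -0.8 0 0 0 0 1;0 0 0 0 0 0 1;0 0 0 0 0 0 1;0 0 0 0 0 0 1"

```text
time: 21.5
eef_pos: [0.5215, 0.1609, 0.2073]
eef_rot: [180.0, -0.0, -0.2]
wrist_force: [-0.1, 0.3, -2.0]
width: 0.0491
grasp_force: 42.1
```

>>> drive_tool --increments "0 -0.25 2 0 0 0 1;0 0 3 0 0 0 1;0 0 3 0 0 0 1;0 0 3 0 0 0 1;0 0 1.5 0 0 0 1;0 0 1 0 0 0 1;0 0 0.5 0 0 0 1;0 0 0.3 0 0 0 1;0 0 0.2 0 0 0 1;0 0 0.15 0 0 0 1;0 0 0.1 0 0 0 1;0 0 0 0 0 0 1"

```text
time: 22.7
eef_pos: [0.5213, 0.1649, 0.0601]
eef_rot: [-180.0, -0.0, -0.1]
wrist_force: [-0.1, -0.5, -0.3]
width: 0.0491
grasp_force: 42.2
```

>>> drive_tool --increments "0 0 0.05 0 0 0 1;0 0 0 0 0 0 0;0 0 0 0 0 0 0;0 0 0 0 0 0 0;0 0 0 0 0 0 0;0 0 0 0 0 0 0;0 0 -1 0 0 0 0;0 0 -3 0 0 0 0;0 0 -5 0 0 0 0;0 0 -4 0 0 0 0;0 0 -1 0 0 0 0"

```text
time: 23.8
eef_pos: [0.5221, 0.165, 0.2039]
eef_rot: [-179.9, -0.3, -0.1]
wrist_force: [-1.0, 0.2, -0.1]
width: 0.0853
grasp_force: 0.0
```

>>> drive_tool --increments "1 2.5 0 0 0 0 0;1.6 4 0 0 0 0 0;1.8 4 0 0 0 0 0;1.8 4 0 0 0 0 0;1.8 4 0 0 0 0 0;1.8 4 0 0 0 0 0;1.8 4 0 0 0 0 0;1.6 4 0 0 0 0 0;1.2 2.5 0 0 0 0 0;0.6 1.2 0 0 0 0 0;0 0 0 0 0 0 0;0 0 0 0 0 0 0"

```text
time: 25.0
eef_pos: [0.6705, -0.1767, 0.1991]
eef_rot: [-180.0, 0.0, -0.0]
wrist_force: [0.5, 0.4, -0.1]
width: 0.0855
grasp_force: 0.0
```

```bash
python3 - <<'E'
from h import *
s=robot.get_state(); print(s["eef_pos"],s["wrist_force"],s["width"])
i=cam("wrist"); a=viewer.grab_frame("wrist")[...,::-1].copy()
for x,y in((.6720,-.1790),):
    c=cyl(x,y)
    for q,k in((c[40:],(0,255,0)),(c[:40],(255,0,255))): cv2.polylines(a,[proj(i,q).round().astype(int)],True,k,1)
cv2.imwrite("pics/w6.png",a[100:400,150:550])
E
```

```text
[ 0.67047223 -0.1766765   0.19910992] [ 0.52251047  0.44221957 -0.09175487] 0.08554658870154867
```

View pics/w6.png

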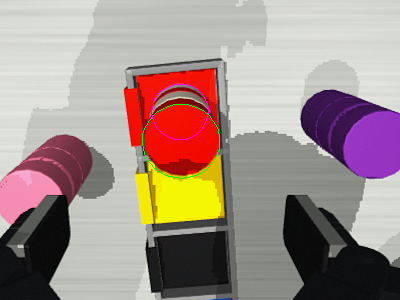

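The red lid at crop (181,140) matches the prediction on the red mat, so I'll grasp it.

>>> drive_tool --increments "0.15 0.15 4 0 0 0 0;0 0 4 0 0 0 0;0 0 3 0 0 0 0;0 0 1.5 0 0 0 0;0 0 0.8 0 0 0 0;0 0 0.35 0 0 0 0;0 0 0 0 0 0 0;0 0 0 0 0 0 1;0 0 0 0 0 0 1;0 0 0 0 0 0 1;0 0 0 0 0 0 1;0 0 0 0 0 0 1" --newtons 40

```text
time: 26.25
eef_pos: [0.6726, -0.179, 0.0636]
eef_rot: [180.0, -0.1, -0.1]
wrist_force: [-1.2, 0.7, 7.0]
width: 0.049
grasp_force: 40.4
```

>>> drive_tool --increments "0 0 -0.5 0 0 0 1;0 0 -2 0 0 0 1;0 0 -4 0 0 0 1;0 0 -5 0 0 0 1;0 0 -2.5 0 0 0 1;-1.3 -2 -0.5 0 0 0 1;-2 -3 0 0 0 0 1;-2.3 -3.4 0 0 0 0 1;-2.3 -3.4 0 0 0 0 1;-2.3 -3.4 0 0 0 0 1;-2.3 -3.4 0 0 0 0 1"

```text
time: 27.35
eef_pos: [0.5463, 0.0084, 0.2082]
eef_rot: [-180.0, -0.0, -0.1]
wrist_force: [1.2, 1.5, -2.8]
width: 0.049
grasp_force: 42.5
```

>>> drive_tool --increments "-2.3 -3.4 0 0 0 0 1;-2.3 -3.4 0 0 0 0 1;-2.3 -3.4 0 0 0 0 1;-2 -3 0 0 0 0 1;-1.1 -1.7 0 0 0 0 1;-0.3 -0.3 0 0 0 0 1;0 0 0 0 0 0 1;0 0 0 0 0 0 1;0 0 0 0 0 0 1"

```text
time: 28.25
eef_pos: [0.4451, 0.1585, 0.2078]
eef_rot: [180.0, -0.0, -0.1]
wrist_force: [-0.2, -0.2, -2.7]
width: 0.0492
grasp_force: 42.5
```

>>> drive_tool --increments "0 -0.5 2 0 0 0 1;0 0 3 0 0 0 1;0 0 3 0 0 0 1;0 0 3 0 0 0 1;0 0 1.5 0 0 0 1;0 0 1 0 0 0 1;0 0 0.5 0 0 0 1;0 0 0.3 0 0 0 1;0 0 0.2 0 0 0 1;0 0 0.15 0 0 0 1;0 0 0.1 0 0 0 1;0 0 0 0 0 0 1"

```text
time: 29.45
eef_pos: [0.4448, 0.1645, 0.0606]
eef_rot: [-180.0, -0.0, -0.1]
wrist_force: [0.2, -0.5, 0.3]
width: 0.0492
grasp_force: 42.6
```

Contact is just made, so I'll release, retreat and check.

>>> drive_tool --increments "0 0 0 0 0 0 0;0 0 0 0 0 0 0;0 0 0 0 0 0 0;0 0 0 0 0 0 0;0 0 0 0 0 0 0;0 0 -1 0 0 0 0;0 0 -3 0 0 0 0;0 0 -5 0 0 0 0;0 0 -4 0 0 0 0;0 4 -1 0 0 0 0;0 5 0 0 0 0 0;0 5 0 0 0 0 0"

```text
time: 30.65
eef_pos: [0.4442, 0.023, 0.2013]
eef_rot: [-180.0, -0.1, 0.0]
wrist_force: [2.4, -0.1, 0.4]
width: 0.0855
grasp_force: 0.0
```

>>> drive_tool --increments "0 5 -2 0 0 0 0;0 5 -2 0 0 0 0;0 2 0 0 0 0 0;0 0 0 0 0 0 0;0 0 0 0 0 0 0;0 0 0 0 0 0 0"

```text
time: 31.25
eef_pos: [0.4443, -0.0874, 0.2375]
eef_rot: [-180.0, 0.0, 0.0]
wrist_force: [0.0, 0.2, -0.1]
width: 0.0857
grasp_force: 0.0
```

```bash
python3 - <<'E'
from chk import *
print(robot.get_state()["wrist_force"],robot.get_state()["eef_pos"])
check([(.4435,.1645),(.5195,.1645),(.5955,.1645),(.6715,.1645)],"pics/c2.png")
E
```

```text
[ 0.01236001  0.2030857  -0.09058999] [ 0.44427428 -0.08741086  0.23745183]
```

View pics/c2.png

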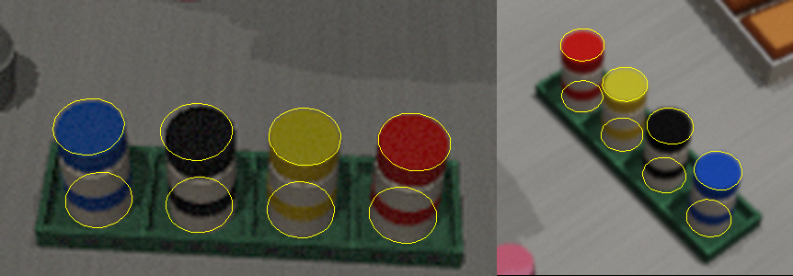

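All four jars stand upright and centred in the green rack. From far to near they are blue, black, yellow and red, and their lids match the predicted circles within a few pixels.

```bash
python3 -c "
from cell import robot
print(robot.sign_off())"
```

```text
the job is handed in; nothing more can be done
None
```

The job is handed in at about 31 s (no verdict came back): all four jars stand upright in the green rack in reverse order (blue farthest, then black, yellow, red nearest), and the arm never touched the cup, tray, bowl or look-alikes.

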